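Slide the display tray across the gap to the other riser

TASK

Slide the loaded wooden tray off its display riser, over the gap and onto the riser with the side fences, keeping it level: do not lift it off the risers, do not bear down hard on it, and do not let its front end sag into the gap. Push it home on the sprung end stop until the stop's face has bottomed out and feels solid (press it with 10 to 15 N, never more than 20 N), then let go and leave it flat, square and resting against the stop, without disturbing the goods standing around.

Things in the scene. Friction and masses are not known exactly. Their poses are not given: they have to be found in the camera images.
- tray: Open light-wood tray, 200 mm long (own x; +x is the leading end), 150 mm wide (y), 0.55 to 0.9 kg. Origin: centre of its underside, z up. Floor 6 mm thick, side and front walls 28 mm high; the rear wall is a taller end board. A black insert with toy cars and tools is fixed in the front part (x above -10 mm, up to 46 mm high); the 75 mm before the rear wall are empty.
- tray_front (a point): Centre of the tray's lower leading edge: underside level, plane of the front face (100 mm ahead of the tray's origin). The lower edge is rounded, radius 4 mm. The tray is front-heavy, centre of mass about 15 mm ahead of its origin: left to itself it tips once it overhangs the riser by about 85 mm.
- tray_rear (a point): Top centre of the tray's rear end board, 45 mm above the underside, 94 mm behind the tray's origin: the place to pinch from above. The board is 12 mm thick along the tray's x, 150 mm wide.
- near_stand: Plywood riser on which the tray starts: flat deck 215 mm (own x) x 190 mm (y), its top 70 mm above the origin, on four short wooden legs. Origin: under its centre, at table height. +x points across the gap to the other riser.
- far_stand: The other plywood riser, fixed: deck 190 mm wide, top 70 mm above the origin, reaching from 107.5 mm before the origin (gap end) to 157.5 mm beyond; +x points away from the gap. Gap between the decks 90 to 110 mm; deck heights differ by up to 2 mm; risers only roughly in line. Fences 13 mm high, 168 mm apart inside, flared at the gap end, stand along both sides.
- end_stop: Stop across the end of the far deck: a bar 160 mm wide, 35 mm high, between fixed cheeks. Origin on the deck, 130 mm beyond the far riser's origin; +x away from the gap. The bar is clamped so that its face stands 0 to 32 mm nearer the gap than this origin: the setting is not given, find it by feel. The face is sprung: gives 3 mm (1 to 4 N), then is solid.
- toy_car: Small yellow toy car, 62 mm long, standing near the risers; leave alone. Origin under its centre.
- oil_bottle: Amber glass bottle, 56 mm wide, 130 mm high; leave alone. Origin under its centre.
- tin: Steel can, 72 mm wide, 85 mm high; leave alone. Origin under its centre.
Not all that is in view belongs to the job. What is meant by the tray is not blue, and is the larger of those in its own colour.

How it is judged:
By the outcome, as a careful person would: the job done as asked, in the order asked, and still so for the second after the job is handed in, with the robot touching nothing.
It also fails if it takes over 64 s, if anything falls off the work surface, if the arm or the gripper's body presses on something with over 40 N, if the wrist force passes 120 N, or if a joint passes its speed limit or range.

ROBOT

A 7-joint arm with a two-finger parallel gripper is mounted at the origin on the work surface. World frame = base frame: x ahead of the robot, y to its left, z up, the work surface at z = 0. Lengths are in m, angles in rad, forces in N, time in s.
With the tool pointing down it reaches from about 0.35 to 0.9 m from the base axis. Payload 8.1 kg.
Tool frame: the origin (TCP) lies midway between the tips of the shut fingers; the grasp point (between the pads) lies 19 mm behind it (manip.tcp_to_grasp is the distance from the TCP to the grasp point, in m); z points along the fingers, y is the line along which they close (so a half turn about z gives the same grasp; the last joint's range is limited). The gripper opens to 92 mm and grips with 3 to 60 N. Pads are 19 mm wide; open, the fingers measure 130 mm over their backs; the gripper's body (75 mm by 190 mm) begins 47 mm behind the grasp point.
Start: joints at [1.051, 0.434, 0.025, 1.573, -0.012, 1.134, -0.075], TCP at [0.253, -0.572, 0.227] pointing down, gripper open.
Joint ranges: [-2.62, 2.62], [-0.44, 2.09], [-1.27, 1.32], [0.08, 2.57], [-1.32, 4.46], [0.12, 2], [-2.74, 2.74]. Speed limits (rad/s): [2.22, 2.22, 3.01, 3.01, 3.14, 3.14, 3.14].

INTERFACE

Orientations are given as a unit quaternion [x, y, z, w].
In Python, from plant import manip, snapshot gives the robot as it stands.
- The arm moves only by the tool step_arm, never from a script. Its argument "targets" is text: rows parted by semicolons, each of 7 numbers parted by spaces: the turn, a rotation vector about the tool's x, y, z in degrees, then the shift along the tool's x, y, z in cm, then the opening, from -1 (shut) to 1 (fully open), so that 0 is half open. A call has exactly 8 rows; each row shifts and turns the commanded pose from where the row before left it, along the tool's axes as they then stand; what a row does not reach is not made up. A row lasts 1/8 s, in which the tool goes at most 62.5 mm and 10.7 degrees, less where a joint would pass 70% of its speed; a pose out of reach is approached as far as the arm can. A call is refused whole if a number of a shift passes 6.25 or a number of a turn 10.7, either way. A call with a gripper value outside its range is refused whole. The fingers move at their own pace and stop on an object; the grip force is fixed at half the most. Time passes only in rows, so rows that do not move let the fingers close, or fill a call up. It gives the time, the measured TCP pose, the force, the opening and the grip force at its end, in the units of the state.
- manip.get_obs(): the state, without advancing time (a new reading comes with each control period).
- snapshot(name): name is "scene" or "top"; returns a dict with "color" (420x560x3 uint8, red, green, blue), "depth" (420x560 float32, m along the optical axis (not along the pixel's ray), 0 where there is no reading), "mtx" (3x3 intrinsics, pixels), "xyz" and "orientation" of the camera in the world. Camera axes: x right, y down, z forward; pixel columns grow to the right and rows downward; lengths in m; the calibration is good to about 2 mm. A picture is of the moment at which its call begins.
- manip.sign_off(): hands the job in; it is judged then, once.
The state is a dict: "time": time; "joint_positions": joint angles; "qd": joint speeds; "joint_efforts": joint torques, N m; "position": TCP position; "ee_rot": TCP orientation; "ft_force": force on the tool from outside, world axes, zero at the start; "wrist_torque": the same for the moment, N m; "gripper_width": finger opening in m; "finger_force": force on a finger pad.
Only numpy, scipy, OpenCV 4.12 (cv2) and the standard library are available. Lean on these libraries where they do the work, as an engineer would, in place of code of your own. Each camera call takes 0.05 s, during which the arm holds its last target. There are 200 camera calls.

## Working session

There is one attempt and no reset: what is moved stays moved. The work goes in short steps, Python scripts to look and compute and a tool call to move; the robot and the scene stay as the last step left them, time stands still between calls to the robot, and variables do not carry over. Pictures are saved under pics/ and viewed, at most 10 in all, crops included, and the job is handed in when it is done.

Besides the shell and the picture viewer there is one more tool, called after "Call:" as name(argument=value, ...) on one line, values as JSON. step_arm: Moves the arm, as the interface text tells. Its arguments: {"type":"object","properties":{"targets":{"type":"string"}},"required":["targets"]}

```bash
mkdir -p pics; ls
cat > h.py <<'E'
import numpy as np, cv2
from scipy.spatial.transform import Rotation as R
from plant import manip, snapshot
def cloud(s):
    d=s["depth"]; K=np.array(s["mtx"]); v,u=np.mgrid[:d.shape[0],:d.shape[1]]
    p=np.stack([(u-K[0,2])/K[0,0]*d,(v-K[1,2])/K[1,1]*d,d],-1)
    o=np.array(s["orientation"]); M=R.from_quat(o).as_matrix() if o.size==4 else o
    return p@M.T+np.array(s["xyz"])
E
python3 - <<'E'
from h import *
for n in("scene","top"):
    s=snapshot(n); cv2.imwrite(f"pics/{n}0.png",cv2.resize(s["color"][:,:,::-1],(784,588)))
    np.savez(f"{n}0.npz",color=s["color"],P=cloud(s),depth=s["depth"],mtx=s["mtx"],xyz=s["xyz"],orientation=s["orientation"])
    print(n,s["xyz"],s["orientation"],s["mtx"])
o=manip.get_obs();print(o, manip.tcp_to_grasp)
E
```

```text
pics
scene [0.92319717 0.19526395 0.81011016] [ 0.51885672  0.81330397 -0.22326966 -0.13955289] [[395.2574531    0.         273.7832003 ]
 [  0.         395.2574531  214.85753287]
 [  0.           0.           1.        ]]
top [0.29701411 0.00225503 1.31411905] [ 0.71420868 -0.69228081  0.07194735 -0.07400553] [[546.34058322   0.         285.67761916]
 [  0.         546.34058322 210.92321271]
 [  0.           0.           1.        ]]
{'time': 0.1, 'joint_positions': array([ 1.05139584,  0.43512077,  0.0249323 ,  1.57396139, -0.01159059,
        1.13401827, -0.07512245]), 'qd': array([-1.22531225e-03, -2.54812649e-03, -3.25745933e-04, -1.53656453e-03,
       -2.07591825e-03,  2.65610424e-05, -1.20173254e-03]), 'joint_efforts': array([ 2.56662934e-03, -6.69125962e+01,  9.87918377e-01, -3.15146828e+01,
       -6.04847074e-02,  3.74031882e-02,  3.26489521e-05]), 'position': array([ 0.25281614, -0.57110106,  0.22606049]), 'ee_rot': array([ 9.78368087e-01,  2.06870542e-01, -1.96806142e-04, -6.52554525e-04]), 'ft_force': array([0.53956196, 0.52916988, 0.25540846]), 'wrist_torque': array([0.01474943, 0.00988071, 0.01530518]), 'finger_force': 0.0, 'gripper_width': 0.09170493237350569} 0.0188
```

View pics/scene0.png

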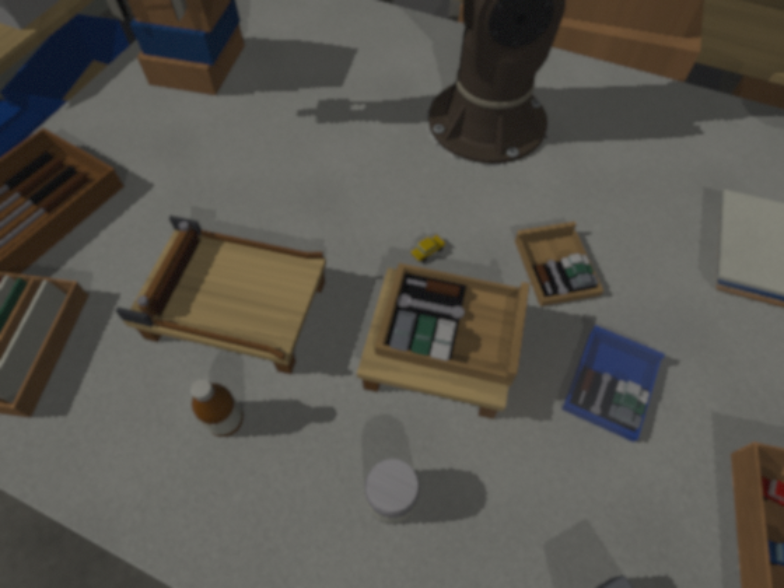

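View pics/top0.png

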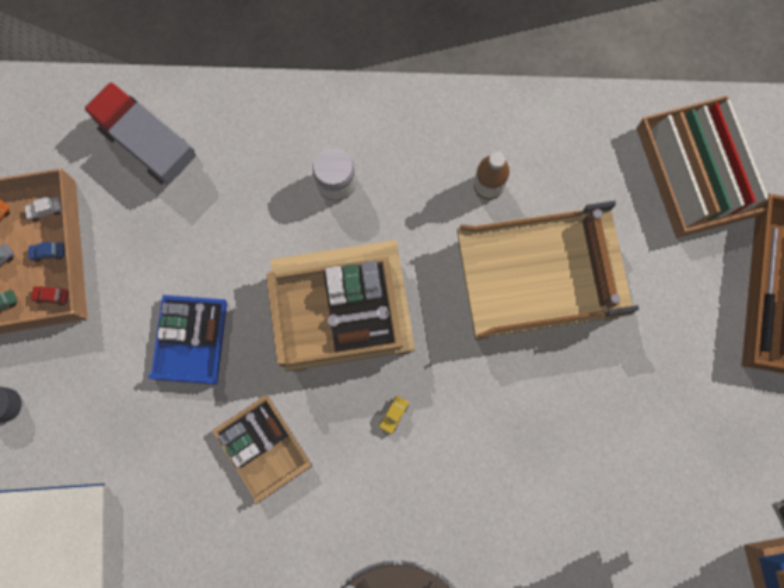

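Top view: the trays are the wood tray on the near riser (340,305), a small wood tray (260,448) and a blue tray (190,340). The larger wooden one at (340,305) fits the description. The far riser is at (545,270) with its stop bar at (600,260), the toy car at (393,413), the bottle at (492,175) and the tin at (334,172).

Run:
```python
from h import *
z=np.load("top0.npz"); P=z["P"]; C=z["color"]
crop=C[160:280,180:460,::-1]; cv2.imwrite("pics/crop1.png",cv2.resize(crop,None,fx=2.8,fy=2.8,interpolation=cv2.INTER_CUBIC))
# px in 784 view /1.4
def px(u,v): return P[int(v/1.4),int(u/1.4)].round(4)
for n,u,v in [("rearboard",280,335),("trayfloor",305,310),("neardeck strip",340,257),("far deck",530,270),("stop",600,255),("tin",334,165),("bottle",495,158),("car",395,413),("table",440,400)]: print(n,px(u,v))
H=P[:,:,2]
# region masks
def rect(m,name):
    q=P[m][:,:2]; r=cv2.minAreaRect((q*1000).astype(np.float32)); print(name,m.sum(),np.round(r[0],1),np.round(r[1],1),round(r[2],2)); 
    print(cv2.boxPoints(r).round(0).tolist())
u=np.arange(560)[None]*1.4+0*H; v=np.arange(420)[:,None]*1.4+0*H
T=(u>255)&(u<425)&(v>230)&(v<380); F=(u>450)&(u<645)&(v>190)&(v<350)
rect(T&(H>0.09),"tray all>90"); rect(T&(H>0.108)&(H<0.125)&(u<320),"rear top"); rect(T&(H>0.05)&(H<.2),"near stack")
rect(F&(H>0.062)&(H<0.076),"far deck"); rect(F&(H>0.095),"stop"); rect(F&(H>0.078)&(u<580),"fences")
print(np.histogram(H[T],np.arange(0,.15,.005))); print(np.histogram(H[F],np.arange(0,.15,.005))[0])
```

```text
rearboard [0.4789 0.1977 0.1151]
trayfloor [0.5277 0.1673 0.0776]
neardeck strip [0.6223 0.115  0.0679]
far deck [ 0.6101 -0.205   0.0693]
stop [ 0.6318 -0.3168  0.0921]
tin [0.7789 0.1304 0.0878]
bottle [ 0.7831 -0.1381  0.1292]
car [0.3664 0.0126 0.0274]
table [ 0.3941 -0.0629 -0.002 ]
tray all>90 2544 [442.5 100.3] [322.5 200.1] 10.82
[[265.0, 168.0], [303.0, -28.0], [620.0, 32.0], [582.0, 229.0]]
rear top 379 [508.3 208.1] [149.4  13. ] 10.71
[[434.0, 201.0], [436.0, 188.0], [583.0, 216.0], [581.0, 228.0]]
near stack 7773 [542.  109.7] [191.7 219.2] 11.1
[[427.0, 199.0], [469.0, -16.0], [657.0, 21.0], [615.0, 236.0]]
far deck 7301 [ 611.  -229.8] [192.3 266.7] 10.5
[[492.0, -116.0], [541.0, -378.0], [730.0, -343.0], [681.0, -81.0]]
stop 884 [ 472.  -224.1] [166.  547.6] 54.56
[[201.0, -133.0], [647.0, -450.0], [743.0, -315.0], [297.0, 2.0]]
fences 458 [ 500.1 -161.3] [226.8 469.6] 76.92
[[246.0, -219.0], [703.0, -325.0], [754.0, -104.0], [297.0, 2.0]]
(array([2037,  121,    5,    1,    0,    0,    0,    0,    0,    2,    6,
         25,   95, 1003, 1582, 1119,  633,  818,  357,  733,  567,  140,
        427,  261,    7,    0,    0,    0,    0]), array([0.   , 0.005, 0.01 , 0.015, 0.02 , 0.025, 0.03 , 0.035, 0.04 ,
       0.045, 0.05 , 0.055, 0.06 , 0.065, 0.07 , 0.075, 0.08 , 0.085,
       0.09 , 0.095, 0.1  , 0.105, 0.11 , 0.115, 0.12 , 0.125, 0.13 ,
       0.135, 0.14 , 0.145]))
[2727  183   18    7   12   13   10   12    7   10   28   58  848 4817
 1661  291  375   94  137  307  376   85   42    4    0    0    0    0
    0]
```

View pics/crop1.png

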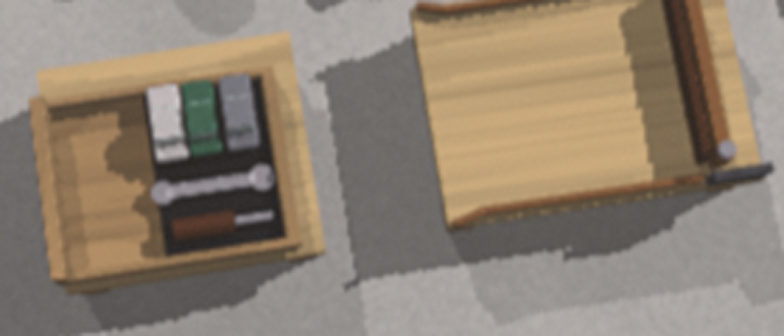

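Crop: the tray at (170,185), with its rear board on the left at (50,190) and the loaded insert at the right, is the one meant. The far riser's fences run along (540,10) and (560,200), with the bar at (695,90). I'll refine the geometry before moving.

```bash
cat > geo.py <<'E'
from h import *
a=np.radians(-79.4); ex=np.array([np.cos(a),np.sin(a)]); ey=np.array([-ex[1],ex[0]])
# far-frame coordinates: s along ex, t along ey, relative to far origin estimate
O=np.array([.6064,-.2052])
def st(P): d=(P[...,:2]-O)*1000; return d@ex,d@ey
E
python3 - <<'E'
from geo import *
print(ex,ey)
for n in("top","scene"):
    z=np.load(n+"0.npz"); P=z["P"].reshape(-1,3); P=P[z["depth"].ravel()>0]; s,t=st(P); h=P[:,2]*1000
    print("==",n)
    m=(s>-90)&(s<90)&(abs(t)<75); print("far deck z",np.median(h[m]),h[m].std())
    near=(s>-400)&(s<-215)&(t<85)&(t>-120)
    m=(h>63)&(h<74)&(t<80)&(t>57)&(s>-400)&(s<-220); 
    if m.sum(): print("near strip z",np.median(h[m]),h[m].std(),"s range",s[m].min(),s[m].max(), t[m].max())
    m=(abs(t)<70)&(s>-300)&(s<-60)&(h>62)&(h<75); print("gap: near end / far start", np.percentile(s[m&(s<-160)],99) if (m&(s<-160)).any() else None, np.percentile(s[m&(s>-160)],1))
    for sg in(1,-1):
        m=(h>78)&(h<90)&(sg*t>70)&(sg*t<110)&(s>-60)&(s<80); print("fence",sg,m.sum(),np.percentile(t[m],[5,50,95]) if m.any() else None, np.polyfit(s[m],t[m],1) if m.sum()>5 else None)
        m=(h>62)&(h<76)&(sg*t>60)&(sg*t<110)&(s>-90)&(s<90); print(" deck edge",np.percentile(sg*t[m],99))
    m=(h>99)&(h<112)&(abs(t)<75)&(s>60)&(s<180); print("stop top",m.sum(),np.percentile(s[m],[3,50,97]),np.polyfit(t[m],s[m],1))
    m=(h>109)&(h<122)&(s>-460)&(s<-390)&(abs(t+20)<80); 
    if m.sum()>5: print("rear top",m.sum(),np.percentile(s[m],[3,50,97]),np.percentile(t[m],[2,98]),np.polyfit(t[m],s[m],1),np.median(h[m]))
E
```

```text
[ 0.18395135 -0.98293535] [0.98293535 0.18395135]
== top
far deck z 68.07912552747464 2.4975194626036874
near strip z 69.40191436882736 2.294176463416081 s range -399.68024010539744 -220.1848111841183 79.92364032414453
gap: near end / far start -212.0556257976588 -107.89099249118136
fence 1 147 [83.04403603 86.35177732 89.4181324 ] [-1.54368193e-03  8.62598762e+01]
 deck edge 94.84885083668408
fence -1 156 [-90.38085773 -87.61961922 -84.75243589] [-1.31029040e-03 -8.75335518e+01]
 deck edge 95.51543630576697
stop top 486 [102.39669983 115.46221514 124.74657255] [-2.30340951e-03  1.14689786e+02]
rear top 369 [-430.22043918 -424.31219517 -418.46198239] [-92.82830534  51.38730128] [-2.03870283e-03 -4.24323693e+02] 114.24472163370947
== scene
far deck z 68.18844291846504 5.787156437219593
near strip z 70.0762267932119 1.2489750162354407 s range -399.94365590163966 -220.08768576328353 79.9578904460185
gap: near end / far start -213.86984340921543 -109.56014957179737
fence 1 206 [83.2228971  86.51608631 89.27193528] [-1.30816360e-03  8.65256039e+01]
 deck edge 94.66350011001268
fence -1 169 [-91.10124331 -86.85328242 -84.13460076] [-9.88694917e-04 -8.71885404e+01]
 deck edge 86.6184497863176
stop top 561 [100.63004654 113.15826459 123.15577854] [-2.05767854e-03  1.12683973e+02]
rear top 428 [-431.76150489 -425.93553829 -420.38835578] [-91.946349    53.30820077] [-5.17978141e-03 -4.26017685e+02] 114.87736361732459
```

Call:
step_arm(targets="0 0 6.6 0 0 0 0; 0 0 6.6 0 0 0 0; 0 0 0 0 -4.5 0 0; 0 0 0 0 -4.5 0 0; 0 0 0 0 -4.5 0 0; 0 0 0 0 -4.5 0 0; 0 0 0 0 -4.5 0 0; 0 0 0 0 -4.5 0 0")

```text
time: 1.1
position: [0.2025, -0.3046, 0.2265]
ee_rot: [0.996, 0.093, -0.0, -0.0]
ft_force: [0.5, 0.5, 0.2]
gripper_width: 0.0454
finger_force: 0.0
```

Call:
step_arm(targets="0 0 0 4.2 -3.4 0 0; 0 0 0 4.2 -3.4 0 0; 0 0 0 4.2 -3.4 0 0; 0 0 0 4.2 -3.4 0 0; 0 0 0 4.2 -3.4 0 0; 0 0 0 4.2 -3.4 0 0; 0 0 0 4.2 -3.4 0 0; 0 0 0 4.2 -3.4 0 0")

```text
time: 2.1
position: [0.4836, 0.0246, 0.2265]
ee_rot: [0.996, 0.093, -0.0, 0.0]
ft_force: [0.8, -1.4, 0.4]
gripper_width: 0.0459
finger_force: 0.0
```

Call:
step_arm(targets="0 0 0 2 -5 0 0; 0 0 0 2 -5 0 0; 0 0 0 1.9 -5 0 0; 0 0 0 0 -2.6 0 0; 0 0 0 0 0 0 0; 0 0 0 0 0 0 0; 0 0 0 0 0 0 0; 0 0 0 0 0 0 0")

```text
time: 3.1
position: [0.5084, 0.2061, 0.2268]
ee_rot: [0.996, 0.092, 0.0, 0.0]
ft_force: [-0.2, -0.4, -0.2]
gripper_width: 0.0458
finger_force: 0.0
```

```bash
cat > where.py <<'E'
from geo import *
o=manip.get_obs(); s,t=st(o["position"][None]); M=R.from_quat(o["ee_rot"]).as_matrix()
print("t",o["time"],"s %.1f t %.1f z %.1f"%(s[0],t[0],o["position"][2]*1e3),"toolx yaw %.2f (want 10.60)"%np.degrees(np.arctan2(M[1,0],M[0,0])),"zaxis",M[:,2].round(4))
f=np.array(o["ft_force"]);print("force s,t,z",(f[:2]@ex).round(2),(f[:2]@ey).round(2),f[2].round(2),"torque",np.round(o["wrist_torque"],2),"w",o["gripper_width"],o["finger_force"])
E
python3 where.py
```

```text
t 3.1 s -422.3 t -20.6 z 226.8 toolx yaw 10.58 (want 10.60) zaxis [ 2.e-04 -4.e-04 -1.e+00]
force s,t,z 0.37 -0.27 -0.17 torque [ 0.04  0.03 -0.  ] w 0.045833341350192666 0.0
```

Call:
step_arm(targets="0 0 0 0 -0.27 4 0; 0 0 0 0 0 4 0; 0 0 0 0 0 2.5 0; 0 0 0 0 0 1.5 0; 0 0 0 0 0 1 0; 0 0 0 0 0 0.8 0; 0 0 0 0 0 0.4 0; 0 0 0 0 0 0 0")

```text
time: 4.1
position: [0.5078, 0.2099, 0.0848]
ee_rot: [0.996, 0.093, 0.0, -0.0]
ft_force: [-0.4, 0.2, -0.4]
gripper_width: 0.046
finger_force: 0.0
```

```bash
python3 where.py
python3 - <<'E'
from h import *
s=snapshot("scene"); cv2.imwrite("pics/s1.png",cv2.resize(s["color"][150:320,220:420,::-1],(700,595),interpolation=cv2.INTER_CUBIC))
E
```

```text
t 4.1 s -426.2 t -20.6 z 84.8 toolx yaw 10.68 (want 10.60) zaxis [ 2.e-04  0.e+00 -1.e+00]
force s,t,z -0.31 -0.39 -0.36 torque [0.05 0.01 0.  ] w 0.04596404799744568 0.0
```

View pics/s1.png

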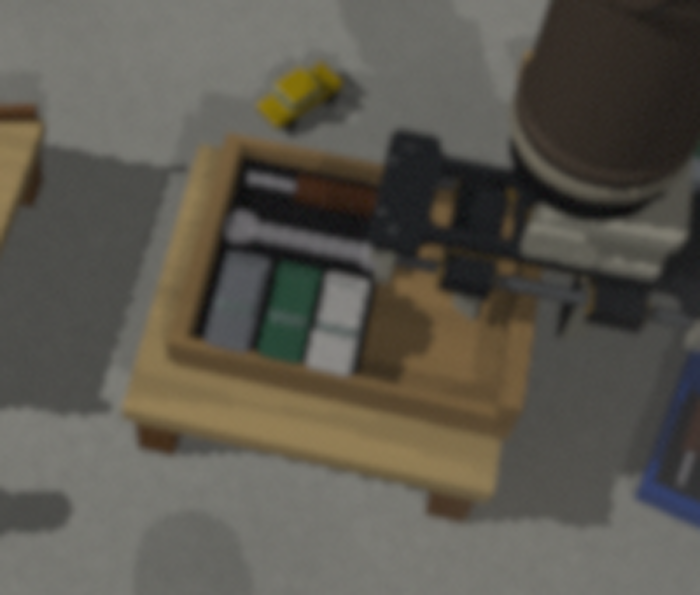

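The fingers straddle the rear board at about (530,290), with one inside the tray's empty part at (470,290) and one behind at (605,300). Closing now.

Call:
step_arm(targets="0 0 0 0 0 0 -0.5; 0 0 0 0 0 0 -0.8; 0 0 0 0 0 0 -1; 0 0 0 0 0 0 -1; 0 0 0 0 0 0 -1; 0 0 0 0 0 0 -1; 0 0 0 0 0 0 -1; 0 0 0 0 0 0 -1")

```text
time: 5.15
position: [0.5076, 0.2099, 0.0848]
ee_rot: [0.996, 0.093, 0.0, 0.0]
ft_force: [-0.4, -0.5, 2.2]
gripper_width: 0.0121
finger_force: 30.0
```

```bash
python3 where.py
```

```text
t 5.15 s -426.1 t -20.7 z 84.8 toolx yaw 10.68 (want 10.60) zaxis [ 0.e+00 -1.e-04 -1.e+00]
force s,t,z 0.47 -0.47 2.16 torque [-0.06  0.06  0.06] w 0.012088346016858867 30.00008851289749
```

Call:
step_arm(targets="0 0 0 0.2 0.6 0 -1; 0 0 0 0.25 1 0 -1; 0 0 0 0.3 1 0 -1; 0 0 0 0.3 1 0 -1; 0 0 0 0.3 1 0 -1; 0 0 0 0.3 1 0 -1; 0 0 0 0.25 1 0 -1; 0 0 0 0.1 0.6 0 -1")

```text
time: 6.15
position: [0.5411, 0.1421, 0.0848]
ee_rot: [0.996, 0.093, 0.0, 0.0]
ft_force: [-2.3, 4.4, 1.9]
gripper_width: 0.0122
finger_force: 30.0
```

```bash
python3 where.py
```

```text
t 6.15 s -353.4 t -0.3 z 84.8 toolx yaw 10.64 (want 10.60) zaxis [ 3.e-04  0.e+00 -1.e+00]
force s,t,z -4.75 -1.49 1.91 torque [ 0.87  0.29 -0.03] w 0.012220811336855864 30.001483261585236
```

Call:
step_arm(targets="0 0 0 0 0.6 0 -1; 0 0 0 0 0.6 0 -1; 0 0 0 0 0.6 0 -1; 0 0 0 0 0.6 0 -1; 0 0 0 0 0.6 0 -1; 0 0 0 0 0.5 0 -1; 0 0 0 0 0.3 0 -1; 0 0 0 0 0 0 -1")

```text
time: 7.15
position: [0.5479, 0.1048, 0.0848]
ee_rot: [0.996, 0.093, 0.0, 0.0]
ft_force: [0.2, 0.9, 3.5]
gripper_width: 0.0121
finger_force: 30.0
```

```bash
python3 where.py
cat > pitch.py <<'E'
from geo import *
import sys
o=manip.get_obs(); s0=st(o["position"][None])[0][0]
for n in("top","scene"):
    z=snapshot(n); P=cloud(z).reshape(-1,3); P=P[z["depth"].ravel()>0]; s,t=st(P); h=P[:,2]*1e3
    d=s-s0-94
    for sg in(1,-1):
        m=(sg*t>60)&(sg*t<85)&(d>-80)&(d<92)&(h>90)&(h<106)
        if m.sum()>20: print(n,sg,m.sum(),"side wall z at rear/front",np.polyval(np.polyfit(d[m],h[m],1),[-100,100]).round(1))
    m=(d>-60)&(d<-15)&(t<55)&(t>-55)&(h<84)&(h>60)
    if m.sum()>20: print(n,"floor z",np.median(h[m]).round(1))
    m=(abs(d-97)<2.5)&(abs(t)<70)&(h>88)&(h<108); print(n,"front wall z",np.median(h[m]).round(1) if m.any() else None)
    for sg in(1,-1):
        m=(h>90)&(h<106)&(sg*t>55)&(sg*t<85)&(d>-80)&(d<90)
        if m.sum()>20: print(n,"side edge",sg,np.percentile(t[m],[3,97]).round(1), "slope deg",np.degrees(np.polyfit(d[m],t[m],1)[0]).round(2))
    m=(h>90)&(h<106)&(abs(t)<70)&(d>85)&(d<108)
    if m.sum()>20: print(n,"front wall s",np.percentile(s[m],[3,97]).round(1))
    if len(sys.argv)>1: cv2.imwrite(f"pics/{sys.argv[1]}_{n}.png",cv2.resize(z["color"][:,:,::-1],(784,588)))
E
python3 pitch.py
```

```text
t 7.15 s -315.5 t -0.5 z 84.8 toolx yaw 10.64 (want 10.60) zaxis [ 2.e-04 -6.e-04 -1.e+00]
force s,t,z -0.89 0.37 3.52 torque [ 0.35  0.12 -0.02] w 0.01208373392724751 30.000013411045074
top 1 227 side wall z at rear/front [100.3  99.6]
top front wall z 97.8
top side edge 1 [55.9 75. ] slope deg -0.68
top front wall s [-131.4 -120.3]
scene 1 587 side wall z at rear/front [ 96.4 100. ]
scene -1 144 side wall z at rear/front [93.5 96.9]
scene floor z 76.0
scene front wall z 97.8
scene side edge 1 [56.1 75.2] slope deg -2.18
scene side edge -1 [-75.3 -67.9] slope deg 0.41
scene front wall s [-132.3 -122.2]
```

Call:
step_arm(targets="0 0 0 0 0.3 0 -1; 0 0 0 0 0.4 0 -1; 0 0 0 0 0.4 0 -1; 0 0 0 0 0.4 0 -1; 0 0 0 0 0.4 0 -1; 0 0 0 0 0.4 0 -1; 0 0 0 0 0.4 0 -1; 0 0 0 0 0.3 0 -1")

```text
time: 8.25
position: [0.5534, 0.0758, 0.0848]
ee_rot: [0.996, 0.093, 0.0, -0.0]
ft_force: [-1.4, 5.8, 5.4]
gripper_width: 0.012
finger_force: 30.0
```

```bash
python3 where.py
```

```text
t 8.25 s -286.0 t -0.4 z 84.8 toolx yaw 10.67 (want 10.60) zaxis [ 2.e-04  1.e-04 -1.e+00]
force s,t,z -5.99 -0.31 5.4 torque [1.14 0.22 0.05] w 0.01195120463755668 30.0001859664917
```

Call:
step_arm(targets="0 0 0 0 0.5 0 -1; 0 0 0 0 0.8 0 -1; 0 0 0 0 0.8 0 -1; 0 0 0 0 0.8 0 -1; 0 0 0 0 0.8 0 -1; 0 0 0 0 0.8 0 -1; 0 0 0 0 0.5 0 -1; 0 0 0 0 0 0 -1")

```text
time: 9.25
position: [0.5627, 0.0261, 0.0848]
ee_rot: [0.996, 0.093, 0.0, 0.0]
ft_force: [0.2, 2.8, 5.1]
gripper_width: 0.012
finger_force: 30.0
```

```bash
python3 where.py; python3 pitch.py m
```

```text
t 9.25 s -235.3 t -0.4 z 84.8 toolx yaw 10.62 (want 10.60) zaxis [ 2.e-04 -3.e-04 -1.e+00]
force s,t,z -2.68 0.74 5.09 torque [1.03 0.14 0.01] w 0.012003210645428114 30.01947373151779
top 1 172 side wall z at rear/front [102.6  98.5]
top front wall z 96.9
top side edge 1 [55.7 74.9] slope deg 1.21
top front wall s [-50.4 -40.3]
scene 1 565 side wall z at rear/front [96.6 99.5]
scene -1 116 side wall z at rear/front [95.9 95.8]
scene floor z 75.7
scene front wall z 96.8
scene side edge 1 [56.  75.3] slope deg -2.29
scene side edge -1 [-75.2 -59.7] slope deg 2.86
scene front wall s [-52.4 -42. ]
```

View pics/m_scene.png

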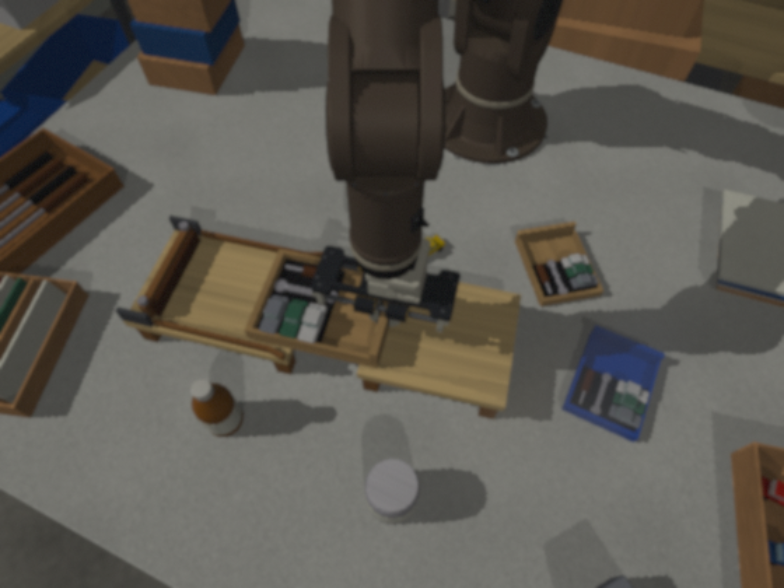

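The tray front at (265,290) sits between the far fences and the rear is still on the near deck at (380,330). Continuing.

Call:
step_arm(targets="0 0 0 0 0.5 0 -1; 0 0 0 0 0.8 0 -1; 0 0 0 0 0.8 0 -1; 0 0 0 0 0.8 0 -1; 0 0 0 0 0.8 0 -1; 0 0 0 0 0.8 0 -1; 0 0 0 0 0.5 0 -1; 0 0 0 0 0 0 -1")

```text
time: 10.35
position: [0.5715, -0.0232, 0.0843]
ee_rot: [0.996, 0.092, -0.0, 0.0]
ft_force: [-0.2, 0.1, -5.8]
gripper_width: 0.0118
finger_force: 30.0
```

```bash
python3 where.py; python3 pitch.py
```

```text
t 10.35 s -185.3 t -0.8 z 84.3 toolx yaw 10.61 (want 10.60) zaxis [-8.e-04 -5.e-04 -1.e+00]
force s,t,z -0.16 -0.18 -5.82 torque [0.62 0.08 0.02] w 0.011827759025217429 30.017550587654114
top 1 133 side wall z at rear/front [105.4  96.8]
top front wall z 96.4
top side edge 1 [55.7 74.9] slope deg 2.68
top front wall s [-0.5  9.6]
scene 1 541 side wall z at rear/front [96.  98.6]
scene -1 95 side wall z at rear/front [96.9 94.9]
scene floor z 75.1
scene front wall z 96.1
scene side edge 1 [56.1 74.9] slope deg -2.21
scene side edge -1 [-75.  -57.9] slope deg 0.64
scene front wall s [-3.   7.6]
```

Call:
step_arm(targets="0 0 0 0 0 0.03 -1; 0 0 0 0 0 0.03 -1; 0 0 0 0 0 0.03 -1; 0 0 0 0 0 0.03 -1; 0 0 0 0 0 0 -1; 0 0 0 0 0 0 -1; 0 0 0 0 0 0 -1; 0 0 0 0 0 0 -1")

```text
time: 11.45
position: [0.5718, -0.0222, 0.0836]
ee_rot: [0.996, 0.093, 0.0, 0.0]
ft_force: [-0.1, 1.0, -3.9]
gripper_width: 0.0118
finger_force: 30.0
```

```bash
python3 where.py; python3 pitch.py | grep -E "floor|front wall z"
```

```text
t 11.45 s -186.2 t -0.3 z 83.6 toolx yaw 10.68 (want 10.60) zaxis [ 2.e-04 -0.e+00 -1.e+00]
force s,t,z -1.02 0.12 -3.95 torque [ 0.46  0.09 -0.04] w 0.011829159293463808 30.000341534614563
top front wall z 95.9
scene floor z 74.5
scene front wall z 96.1
```

Call:
step_arm(targets="0 0 0 0 0 0.02 -1; 0 0 0 0 0 0.02 -1; 0 0 0 0 0 0.02 -1; 0 0 0 0 0 0 -1; 0 0 0 0 0 0 -1; 0 0 0 0 0 0 -1; 0 0 0 0 0 0 -1; 0 0 0 0 0 0 -1")

```text
time: 12.55
position: [0.5719, -0.0222, 0.0831]
ee_rot: [0.996, 0.093, 0.0, 0.0]
ft_force: [-2.3, 1.4, 4.7]
gripper_width: 0.0117
finger_force: 30.0
```

```bash
python3 where.py; python3 pitch.py | grep -E "floor|front wall z"
```

```text
t 12.55 s -186.3 t -0.3 z 83.1 toolx yaw 10.68 (want 10.60) zaxis [ 2.e-04 -0.e+00 -1.e+00]
force s,t,z -1.83 -2.03 4.72 torque [ 0.32  0.49 -0.01] w 0.01170362565662747 30.002887845039368
top front wall z 96.1
scene floor z 74.3
scene front wall z 96.3
```

Call:
step_arm(targets="0 0 0 0 0.3 -0.03 -1; 0 0 0 0 0.8 0 -1; 0 0 0 0 1.1 0 -1; 0 0 0 0 1.2 0 -1; 0 0 0 0 1.2 0 -1; 0 0 0 0 1.1 0 -1; 0 0 0 0 0.8 0 -1; 0 0 0 0 0.4 0 -1")

```text
time: 13.65
position: [0.5846, -0.0907, 0.0832]
ee_rot: [0.996, 0.093, -0.0, -0.0]
ft_force: [-0.3, 4.4, 3.2]
gripper_width: 0.0117
finger_force: 30.0
```

Call:
step_arm(targets="0 0 0 0 0.1 0 -1; 0 0 0 0 0.1 0 -1; 0 0 0 0 0.1 0 -1; 0 0 0 0 0.1 0 -1; 0 0 0 0 0 0 -1; 0 0 0 0 0 0 -1; 0 0 0 0 0 0 -1; 0 0 0 0 0 0 -1")

```text
time: 14.65
position: [0.5853, -0.0941, 0.0832]
ee_rot: [0.996, 0.093, 0.0, 0.0]
ft_force: [-0.4, 3.1, 2.4]
gripper_width: 0.0116
finger_force: 30.0
```

```bash
python3 where.py; python3 pitch.py
```

```text
t 14.65 s -113.1 t -0.3 z 83.2 toolx yaw 10.67 (want 10.60) zaxis [ 0.e+00 -1.e-04 -1.e+00]
force s,t,z -3.17 0.16 2.41 torque [0.72 0.06 0.02] w 0.011582661658921103 29.999346435070038
top 1 61 side wall z at rear/front [132.8  92.9]
top front wall z 96.5
top side edge 1 [56.  75.3] slope deg 15.58
top front wall s [71.2 81.8]
scene 1 522 side wall z at rear/front [95.6 98.5]
scene -1 76 side wall z at rear/front [98.5 94.4]
scene floor z 74.1
scene front wall z 96.1
scene side edge 1 [56.  75.5] slope deg -2.21
scene side edge -1 [-74.7 -58.7] slope deg -0.32
scene front wall s [69.7 80.5]
```

Call:
step_arm(targets="0 0 0 0 0.15 0 -1; 0 0 0 0 0.15 0 -1; 0 0 0 0 0.15 0 -1; 0 0 0 0 0.15 0 -1; 0 0 0 0 0.15 0 -1; 0 0 0 0 0.15 0 -1; 0 0 0 0 0.15 0 -1; 0 0 0 0 0.15 0 -1")

```text
time: 15.75
position: [0.5875, -0.1059, 0.0832]
ee_rot: [0.996, 0.093, -0.0, 0.0]
ft_force: [-1.0, 4.3, 3.1]
gripper_width: 0.0119
finger_force: 30.0
```

```bash
python3 where.py
```

```text
t 15.75 s -101.1 t -0.3 z 83.2 toolx yaw 10.67 (want 10.60) zaxis [ 0.e+00 -1.e-04 -1.e+00]
force s,t,z -4.46 -0.23 3.12 torque [0.81 0.18 0.04] w 0.011917980679970139 29.999504685401917
```

Call:
step_arm(targets="0 0 0 0 0.05 0 -1; 0 0 0 0 0.05 0 -1; 0 0 0 0 0.05 0 -1; 0 0 0 0 0.05 0 -1; 0 0 0 0 0.05 0 -1; 0 0 0 0 0.05 0 -1; 0 0 0 0 0.05 0 -1; 0 0 0 0 0.05 0 -1")

```text
time: 16.75
position: [0.5883, -0.1097, 0.0832]
ee_rot: [0.996, 0.093, -0.0, 0.0]
ft_force: [-0.1, 3.4, 2.3]
gripper_width: 0.0121
finger_force: 30.0
```

```bash
python3 where.py
```

```text
t 16.75 s -97.2 t -0.3 z 83.2 toolx yaw 10.68 (want 10.60) zaxis [-0. -0. -1.]
force s,t,z -3.34 0.52 2.33 torque [0.85 0.09 0.11] w 0.012071157543744902 29.99961644411087
```

Call:
step_arm(targets="0 0 0 0 0.03 0 -1; 0 0 0 0 0.03 0 -1; 0 0 0 0 0.03 0 -1; 0 0 0 0 0.03 0 -1; 0 0 0 0 0.03 0 -1; 0 0 0 0 0.03 0 -1; 0 0 0 0 0.03 0 -1; 0 0 0 0 0.03 0 -1")

```text
time: 17.75
position: [0.5887, -0.1121, 0.0832]
ee_rot: [0.996, 0.093, 0.0, 0.0]
ft_force: [-1.6, 4.0, 2.0]
gripper_width: 0.0119
finger_force: 30.0
```

```bash
python3 where.py;  python3 pitch.py | grep "wall s"
```

```text
t 17.75 s -94.7 t -0.2 z 83.2 toolx yaw 10.67 (want 10.60) zaxis [ 1.e-04 -1.e-04 -1.e+00]
force s,t,z -4.24 -0.88 2.02 torque [0.83 0.15 0.03] w 0.011916810740405473 29.99952882528305
top front wall s [ 89.9 106.9]
scene front wall s [ 88.1 106.4]
```

Call:
step_arm(targets="0 0 0 0 0.03 0 -1; 0 0 0 0 0.03 0 -1; 0 0 0 0 0.03 0 -1; 0 0 0 0 0.03 0 -1; 0 0 0 0 0.03 0 -1; 0 0 0 0 0.03 0 -1; 0 0 0 0 0.03 0 -1; 0 0 0 0 0.03 0 -1")

```text
time: 18.85
position: [0.5891, -0.1142, 0.0832]
ee_rot: [0.996, 0.093, -0.0, -0.0]
ft_force: [-1.7, 5.3, 2.4]
gripper_width: 0.0117
finger_force: 30.0
```

```bash
python3 where.py
```

```text
t 18.85 s -92.6 t -0.3 z 83.2 toolx yaw 10.69 (want 10.60) zaxis [-1.e-04  2.e-04 -1.e+00]
force s,t,z -5.57 -0.72 2.43 torque [ 1.01  0.16 -0.03] w 0.01165169309679045 30.000683069229126
```

Call:
step_arm(targets="0 0 0 0 0.02 0 -1; 0 0 0 0 0.02 0 -1; 0 0 0 0 0.02 0 -1; 0 0 0 0 0.02 0 -1; 0 0 0 0 0.02 0 -1; 0 0 0 0 0.02 0 -1; 0 0 0 0 0.02 0 -1; 0 0 0 0 0 0 -1")

```text
time: 19.85
position: [0.5894, -0.1152, 0.0832]
ee_rot: [0.996, 0.093, 0.0, -0.0]
ft_force: [-0.7, 5.8, 2.1]
gripper_width: 0.0119
finger_force: 30.0
```

```bash
python3 where.py
```

```text
t 19.85 s -91.5 t -0.1 z 83.2 toolx yaw 10.70 (want 10.60) zaxis [ 1.e-04  6.e-04 -1.e+00]
force s,t,z -5.86 0.37 2.14 torque [ 1.18  0.19 -0.06] w 0.011850895261724231 30.00354677438736
```

Call:
step_arm(targets="0 0 0 0 0.01 0 -1; 0 0 0 0 0.01 0 -1; 0 0 0 0 0.01 0 -1; 0 0 0 0 0.01 0 -1; 0 0 0 0 0.01 0 -1; 0 0 0 0 0.01 0 -1; 0 0 0 0 0.01 0 -1; 0 0 0 0 0 0 -1")

```text
time: 20.85
position: [0.5896, -0.1157, 0.0832]
ee_rot: [0.996, 0.093, 0.0, -0.0]
ft_force: [0.0, 6.1, 1.8]
gripper_width: 0.0116
finger_force: 30.0
```

```bash
python3 where.py
```

```text
t 20.85 s -91.1 t -0.1 z 83.2 toolx yaw 10.71 (want 10.60) zaxis [ 0.e+00  8.e-04 -1.e+00]
force s,t,z -5.96 1.12 1.83 torque [ 1.27  0.14 -0.07] w 0.011644553198089012 30.00530183315277
```

Call:
step_arm(targets="0 0 0 0 0.01 0 -1; 0 0 0 0 0.01 0 -1; 0 0 0 0 0.01 0 -1; 0 0 0 0 0.01 0 -1; 0 0 0 0 0.01 0 -1; 0 0 0 0 0.01 0 -1; 0 0 0 0 0 0 -1; 0 0 0 0 0 0 -1")

```text
time: 21.85
position: [0.5897, -0.1161, 0.0832]
ee_rot: [0.996, 0.093, 0.0, -0.0]
ft_force: [-1.3, 7.0, 1.5]
gripper_width: 0.0114
finger_force: 30.0
```

```bash
python3 where.py
```

```text
t 21.85 s -90.6 t -0.1 z 83.2 toolx yaw 10.71 (want 10.60) zaxis [ 0.     0.001 -1.   ]
force s,t,z -7.1 0.02 1.53 torque [ 1.39  0.12 -0.13] w 0.01140428912918489 30.007008612155914
```

Call:
step_arm(targets="0 0 0 0 0.01 0 -1; 0 0 0 0 0.01 0 -1; 0 0 0 0 0.01 0 -1; 0 0 0 0 0.01 0 -1; 0 0 0 0 0.01 0 -1; 0 0 0 0 0.01 0 -1; 0 0 0 0 0 0 -1; 0 0 0 0 0 0 -1")

```text
time: 22.85
position: [0.5898, -0.1166, 0.0832]
ee_rot: [0.996, 0.093, 0.0, -0.001]
ft_force: [-0.6, 7.2, 1.0]
gripper_width: 0.0118
finger_force: 30.0
```

```bash
python3 where.py
```

```text
t 22.85 s -90.2 t 0.0 z 83.2 toolx yaw 10.72 (want 10.60) zaxis [ 1.0e-04  1.1e-03 -1.0e+00]
force s,t,z -7.2 0.76 0.97 torque [ 1.42  0.15 -0.14] w 0.011767599665730568 30.009015798568726
```

Call:
step_arm(targets="0 0 0 0 0.01 0 -1; 0 0 0 0 0.01 0 -1; 0 0 0 0 0.01 0 -1; 0 0 0 0 0.01 0 -1; 0 0 0 0 0.01 0 -1; 0 0 0 0 0.01 0 -1; 0 0 0 0 0 0 -1; 0 0 0 0 0 0 -1")

```text
time: 23.85
position: [0.5899, -0.117, 0.0832]
ee_rot: [0.996, 0.093, 0.0, -0.001]
ft_force: [0.1, 7.1, 2.3]
gripper_width: 0.0118
finger_force: 30.0
```

```bash
python3 where.py
```

```text
t 23.85 s -89.7 t 0.1 z 83.2 toolx yaw 10.73 (want 10.60) zaxis [ 1.0e-04  1.3e-03 -1.0e+00]
force s,t,z -6.96 1.37 2.32 torque [ 1.46  0.16 -0.13] w 0.01176545307423809 30.011212527751923
```

Call:
step_arm(targets="0 0 0 0 0.01 0 -1; 0 0 0 0 0.01 0 -1; 0 0 0 0 0.02 0 -1; 0 0 0 0 0.01 0 -1; 0 0 0 0 0.02 0 -1; 0 0 0 0 0.01 0 -1; 0 0 0 0 0.01 0 -1; 0 0 0 0 0 0 -1")

```text
time: 24.85
position: [0.59, -0.1171, 0.0832]
ee_rot: [0.996, 0.094, 0.0, -0.001]
ft_force: [-1.4, 9.9, 2.3]
gripper_width: 0.0114
finger_force: 30.0
```

```bash
python3 where.py
```

```text
t 24.85 s -89.6 t 0.1 z 83.2 toolx yaw 10.75 (want 10.60) zaxis [-2.0e-04  2.1e-03 -1.0e+00]
force s,t,z -9.96 0.41 2.31 torque [ 1.87  0.32 -0.16] w 0.01139834788103995 30.01931458711624
```

Call:
step_arm(targets="0 0 0 0 0.01 0 -1; 0 0 0 0 0.01 0 -1; 0 0 0 0 0.02 0 -1; 0 0 0 0 0.01 0 -1; 0 0 0 0 0.02 0 -1; 0 0 0 0 0.01 0 -1; 0 0 0 0 0.01 0 -1; 0 0 0 0 0 0 -1")

```text
time: 25.85
position: [0.59, -0.1172, 0.0832]
ee_rot: [0.996, 0.094, -0.0, -0.001]
ft_force: [-1.8, 11.2, 3.3]
gripper_width: 0.0119
finger_force: 30.0
```

```bash
python3 where.py
```

```text
t 25.85 s -89.6 t 0.1 z 83.2 toolx yaw 10.79 (want 10.60) zaxis [-5.0e-04  2.9e-03 -1.0e+00]
force s,t,z -11.38 0.26 3.26 torque [ 2.25  0.38 -0.17] w 0.01190692868378602 30.02968668937683
```

Now solid: position holds at s = -89.6 while the force climbs. Pressing a bit more, to about 14 N.

Call:
step_arm(targets="0 0 0 0 0.02 0 -1; 0 0 0 0 0.02 0 -1; 0 0 0 0 0.02 0 -1; 0 0 0 0 0.02 0 -1; 0 0 0 0 0.02 0 -1; 0 0 0 0 0.02 0 -1; 0 0 0 0 0 0 -1; 0 0 0 0 0 0 -1")

```text
time: 26.85
position: [0.5901, -0.1172, 0.0832]
ee_rot: [0.996, 0.094, -0.0, -0.002]
ft_force: [-2.7, 15.5, 4.3]
gripper_width: 0.0121
finger_force: 30.0
```

```bash
python3 where.py
```

```text
t 26.85 s -89.5 t 0.1 z 83.2 toolx yaw 10.84 (want 10.60) zaxis [-8.e-04  4.e-03 -1.e+00]
force s,t,z -15.72 0.24 4.31 torque [ 2.69  0.57 -0.24] w 0.012087227254669023 30.046556890010834
```

Call:
step_arm(targets="0 0 0 0 -0.05 0 -1; 0 0 0 0 -0.05 0 -1; 0 0 0 0 -0.05 0 -1; 0 0 0 0 -0.05 0 -1; 0 0 0 0 -0.05 0 -1; 0 0 0 0 -0.04 0 -1; 0 0 0 0 0 0 -1; 0 0 0 0 0 0 -1")

```text
time: 27.85
position: [0.59, -0.1172, 0.0832]
ee_rot: [0.996, 0.093, 0.0, -0.001]
ft_force: [-0.7, 7.2, 1.2]
gripper_width: 0.012
finger_force: 30.0
```

```bash
python3 where.py
```

```text
t 27.85 s -89.5 t 0.1 z 83.2 toolx yaw 10.72 (want 10.60) zaxis [ 2.0e-04  1.2e-03 -1.0e+00]
force s,t,z -7.18 0.61 1.2 torque [ 1.44  0.07 -0.14] w 0.01203666529911841 30.013082027435303
```

Still seated at -89.5. Easing off a little more, then opening.

Call:
step_arm(targets="0 0 0 0 -0.03 0 -1; 0 0 0 0 -0.03 0 -1; 0 0 0 0 -0.03 0 -1; 0 0 0 0 0 0 -1; 0 0 0 0 0 0 -0.6; 0 0 0 0 0 0 -0.5; 0 0 0 0 0 0 -0.3; 0 0 0 0 0 0 -0.1")

```text
time: 28.85
position: [0.5896, -0.1179, 0.0832]
ee_rot: [0.996, 0.093, -0.0, 0.0]
ft_force: [-0.1, -0.0, 0.1]
gripper_width: 0.0376
finger_force: 0.0
```

Call:
step_arm(targets="0 0 0 0 0 0 -0.1; 0 0 0 0 0 0 -0.1; 0 0 0 0 0 -0.5 -0.1; 0 0 0 0 0 -1 -0.1; 0 0 0 0 0 -2 -0.1; 0 0 0 0 0 -3.5 -0.1; 0 0 0 0 0 -4.5 -0.1; 0 0 0 0 0 -4.5 -0.1")

```text
time: 29.85
position: [0.5896, -0.1173, 0.2455]
ee_rot: [0.996, 0.093, 0.0, 0.0]
ft_force: [0.9, 0.1, 0.9]
gripper_width: 0.0412
finger_force: 0.0
```

```bash
python3 where.py
cat > fin.py <<'E'
from geo import *
for n in("top","scene"):
    z=snapshot(n); P=cloud(z).reshape(-1,3); P=P[z["depth"].ravel()>0]; s,t=st(P); h=P[:,2]*1e3
    m=(h>105)&(h<122)&(s>-110)&(s<-70)&(abs(t)<72); print(n,"rear board",m.sum(),np.percentile(s[m],[3,50,97]),"z",np.median(h[m]),"yaw",np.degrees(np.polyfit(t[m],s[m],1)[0])) if m.sum()>20 else 0
    for sg in(1,-1):
        m=(h>90)&(h<104)&(sg*t>60)&(sg*t<82)&(s>-80)&(s<85)
        if m.sum()>20: print(n,"side",sg,np.percentile(t[m],[3,97]))
    m=(h>90)&(h<107)&(abs(t)<65)&(s>85)&(s<130); print(n,"front+stop",np.percentile(s[m],[3,97])) if m.any() else 0
    cv2.imwrite(f"pics/f_{n}.png",cv2.resize(z["color"][:,:,::-1],(784,588)))
E
python3 fin.py
```

```text
t 29.85 s -89.5 t -0.4 z 245.5 toolx yaw 10.69 (want 10.60) zaxis [ 6.e-04  0.e+00 -1.e+00]
force s,t,z 0.08 0.9 0.86 torque [ 0.07 -0.07 -0.01] w 0.04123237040177925 0.0
top rear board 209 [-95.92800024 -90.4072871  -84.32512002] z 112.73838253354107 yaw 0.2563110635255473
top side -1 [-74.23967721 -67.95012242]
scene rear board 411 [-97.95027082 -92.83174283 -86.19780229] z 112.89222230793139 yaw -0.10820857218077808
scene side 1 [60.83424563 76.0529809 ]
scene side -1 [-74.40974655 -67.45778942]
scene front+stop [ 92.01890713 122.54192061]
```

View pics/f_scene.png

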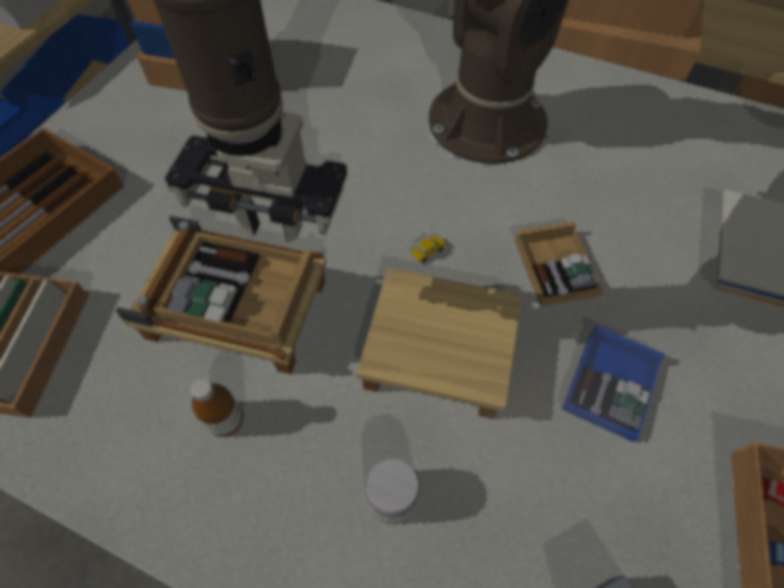

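The picture shows the tray at (235,285) flat between the fences and against the bar at (165,270). The car, bottle and tin have not moved, and the gripper is clear above. Handing in.

```bash
python3 -c "
from plant import manip
print(manip.sign_off())"
```

```text
the job is handed in; nothing more can be done
None
```

The tray crossed the gap to the far riser and was pressed home on the solid stop (about 15.7 N read at the wrist, an estimated 12 N at the stop's face after friction), then left flat, square and against the stop; the goods around it stayed put, and I handed the job in at about 30 s.

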